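# Open the weighing hood's sash and weigh the vial

## Robot

A 7-joint arm with a two-finger parallel gripper is mounted at the origin on a cart in front of the work surface, level with it; the furniture and walls round the work are solid. World frame = base frame: x ahead of the robot, y to its left, z up, the work surface at z = 0. Lengths are in m, angles in rad, forces in N, time in s.
With the tool pointing down it reaches from about 0.4 to 0.875 m from the base axis. Payload 19.3 kg.
Tool frame: the origin (TCP) lies between the finger pads; the fingertips stand bot.tcp_to_tips ahead of it and the grasp point (between the pads) is the TCP (bot.tcp_to_tips is the distance from the TCP to the fingertips, in m); z points along the fingers, y is the line along which they close (so a half turn about z gives the same grasp; the last joint's range is limited). The gripper opens to 85 mm and grips with 20 to 120 N. Pads are 22 mm wide; open, the fingers measure 114 mm over their backs; the gripper's body (76 mm by 85 mm) begins 54 mm behind the grasp point. The pads swing forward as they close: fully open they stand 13 mm farther back than shut.
Start: joints at [1.208, 0.521, -0.036, 1.599, 0.021, 1.021, -0.113], TCP at [0.18, -0.598, 0.25] pointing down, gripper open.
Joint ranges: [-2.91, 2.91], [-0.3, 2.13], [-1.5, 1.42], [0.17, 2.43], [-1.26, 4.41], [0.16, 1.93], [-2.52, 2.52]. Speed limits (rad/s): [1.89, 1.89, 2.39, 2.39, 3.01, 3.01, 3.01].

## Interface

Orientations are given as [roll, pitch, yaw] about the fixed x, y, z axes, in that order (R = Rz(yaw) Ry(pitch) Rx(roll)).
In Python, from workcell import telemetry, grab_frame, bot gives the robot as it stands. The module is installed in compiled form; this text tells all that it offers.
- The arm moves only by the shell command python3 -m crank 'ROWS' [FORCE]. ROWS is text: rows parted by semicolons, each of 7 numbers parted by spaces: the finger opening in m, from 0 to 0.0854, then the shift along the tool's x, y, z in m, then the turn, a rotation vector about the tool's x, y, z in degrees. A call has exactly 8 rows; each row shifts and turns the commanded pose from where the row before left it, along the tool's axes as they then stand; what a row does not reach is not made up. A row lasts 1/12 s, in which the tool goes at most 41.7 mm and 7.16 degrees, less where a joint would pass 70% of its speed; a pose out of reach is approached as far as the arm can. A call with a gripper value outside its range is refused whole. The fingers move at their own pace and stop on an object; FORCE is the grip in N (left out, the last holds). Time passes only in rows, so rows that do not move let the fingers close, or fill a call up. It gives the time, the measured TCP pose, the force, the opening and the grip force at its end, in the units of the state.
- telemetry.observe(): the state, without advancing time (a new reading comes with each control period).
- grab_frame(name): name is "scene" or "top" or "wrist"; returns a dict with "pixels" (480x640x3 uint8, red, green, blue), "depth" (480x640 float32, m along the optical axis (not along the pixel's ray), 0 where there is no reading), "vertical_fov" (degrees; the focal length in pixels is half the picture's height over the tangent of half this angle, whatever the lens; pixels are square), "cx", "cy" (the principal point, pixels), "R" (3x3) and "t" (3): a world point X has camera coordinates R X + t; the wrist camera has in their place "hand_eye" (4x4, takes a point from camera to tool coordinates, whose origin is the TCP and whose axes are the flange's). Camera axes: x right, y down, z forward; pixel columns grow to the right and rows downward; lengths in m; the calibration is good to about 2 mm. A picture is of the moment at which its call begins: read the wrist's pose just before it.
- bot.job_done(): hands the job in; it is judged then, once.
The state is a dict: "clock": time; "qpos": joint angles; "qd": joint speeds; "joint_efforts": joint torques, N m; "position": TCP position; "tool_rot": TCP orientation; "force": force on the tool from outside, world axes, zero at the start; "moment": the same for the moment, N m; "grip_width": finger opening in m; "finger_force": force on a finger pad.
Only numpy, scipy, OpenCV 4.12 (cv2) and the standard library are available. Lean on these libraries where they do the work, as an engineer would, in place of code of your own. Each camera call takes 0.05 s, during which the arm holds its last target. There are 200 camera calls.

## Task

Slide the sloping sash of the small weighing hood up nearly all the way and let go, so that it stays up by itself. Then reach in under it, take out the glass vial that stands in the hood and stand it upright on the balance, near the middle of the pan. Leave the sash up and the brass weight in the hood where it stands.

Things in the scene. Friction and masses are not known exactly. Their poses are not given: they have to be found in the camera images.
- hood: White weighing hood, fixed, 416 mm wide, 320 deep, 269 high. From a 30 mm high front sill its front slopes up and away from the robot at 40 degrees, between side walls whose inner faces are 200 mm from the middle. Origin on the worktop under the middle of the sill (10 mm thick); x to the hood's back, y to its left, z up. The lower part of the slope is shut by the sash.
- sash (a joint): How far the sash is raised, m along its slope: 0 shut (start), 0.21 fully up. Clear pane in an aluminium frame, 398 mm wide, 215 long, outer face 13 mm off the slope. It slides straight up the slope; needs at most 8 N. Let go below 0.10 (at worst 0.14) it slides shut; higher up its friction (2 N) holds it, as a counterweight lever on the hood's left side bears more of it there.
- sash_knob (a point): Grip of the sash's black knob, standing square out of the sash on its middle line, 70 mm up from its lower edge: round head 28 mm in diameter, 16 thick (ends 10 mm beyond this point), on an 18 mm stem; the point is 28 mm off the sash. Moves with the sash; x points up the slope, the way it slides, y level across it, z out of it. Shut: 106 mm above the worktop.
- vial: Clear glass vial with a black screw cap, 21 mm in diameter, 52 tall, about 18 g, standing on the worktop in the hood, 60 to 90 mm behind the sill's middle line and 65 to 95 mm left or right of the hood's middle. Origin at the centre of its underside, z up. Similar vials on the open worktop are not meant.
- pan_top (a point): Middle of the upper face of the balance's pan, a round steel plate 134 mm in diameter, 59 mm above the worktop on a white box (215 by 165 mm) to the right of the hood. z up. Fixed, does not give.
- weight: Brass weight with a knob on top, 22 mm in diameter, 34 tall, 100 g, in the hood on the other side of its middle from the vial, 130 to 190 mm from it. Origin at the centre of its underside. Stays there.

How it is judged:
By the outcome, as a careful person would: the job done as asked, in the order asked, and still so for the second after the job is handed in, with the robot touching nothing.
It also fails if it takes over 61 s, if anything falls off the work surface, if the arm or the gripper's body presses on something with over 40 N, if the wrist force passes 120 N, or if a joint passes its speed limit or range.

## Working session

There is one attempt and no reset: what is moved stays moved. The work goes in short steps, Python scripts to look and compute and a shell command to move; the robot and the scene stay as the last step left them, time stands still between calls to the robot, and variables do not carry over. Pictures are saved under pics/ and viewed, at most 10 in all, crops included, and the job is handed in when it is done.

```bash
mkdir -p pics; cat > h.py <<'E'
import numpy as np,cv2
from workcell import telemetry,grab_frame,bot
from scipy.spatial.transform import Rotation as Ro
def snap(n,save):
    s=telemetry.observe(); f=grab_frame(n)
    cv2.imwrite('pics/'+save+'.png',f['pixels'][:,:,::-1])
    d={k:f[k] for k in f if k!='pixels'}; d['pos']=s['position'];d['rot']=s['tool_rot']
    np.save('pics/'+save+'.npy',d,allow_pickle=True); return f
def load(save): return np.load('pics/'+save+'.npy',allow_pickle=True).item()
def w(d,u,v,depth=None):
    u=int(u);v=int(v)
    z=depth or float(np.median(d['depth'][v-1:v+2,u-1:u+2])); F=240/np.tan(np.radians(d['vertical_fov']/2))
    p=np.array([(u-d['cx'])*z/F,(v-d['cy'])*z/F,z])
    if 'R' in d: return np.array(d['R']).T@(p-d['t'])
    q=(np.array(d['hand_eye'])@np.r_[p,1])[:3]
    return Ro.from_euler('xyz',d['rot']).as_matrix()@q+d['pos']
E
python3 - <<'E'
from h import *
print(telemetry.observe(),bot.tcp_to_tips)
for n in('scene','top'): 
    f=snap(n,n+'0'); print(n,f['R'],f['t'],f['vertical_fov'])
E
```

```text
{'clock': 0.0, 'qpos': array([ 1.20779726,  0.52203919, -0.03635941,  1.59997839,  0.02118552,
        1.021111  , -0.11276778]), 'qd': array([ 3.67162822e-04, -1.98323454e-03,  9.35703482e-04, -9.61244077e-06,
        1.61658728e-04, -1.78795469e-03,  1.07821346e-03]), 'joint_efforts': array([ 1.24469418e-03, -9.27111840e+01,  1.98008761e+00, -3.69933128e+01,
        1.76617474e-02,  8.30262434e-03, -3.37183815e-05]), 'position': array([ 0.18029423, -0.59810695,  0.24972028]), 'tool_rot': array([-3.14044215e+00,  5.37897278e-05,  2.92840991e-01]), 'force': array([ 0.77522478, -0.0043418 ,  0.78140211]), 'moment': array([-0.00561525, -0.04213371,  0.01187594]), 'finger_force': 0.0, 'grip_width': 0.08572819091533641} 0.019
scene [[-0.7693103  -0.63885136 -0.00553104]
 [-0.49120755  0.59700773 -0.6342688 ]
 [ 0.40850556 -0.48523263 -0.77309281]] [0.37713236 0.31495258 1.22303257] 46.396191462345726
top [[-0.02588079 -0.99957608 -0.01333598]
 [-0.98847498  0.02757927 -0.14885094]
 [ 0.14915563  0.0093299  -0.98876972]] [-0.01147513  0.51226762  0.89630637] 54.51023826954113
```

View pics/scene0.png

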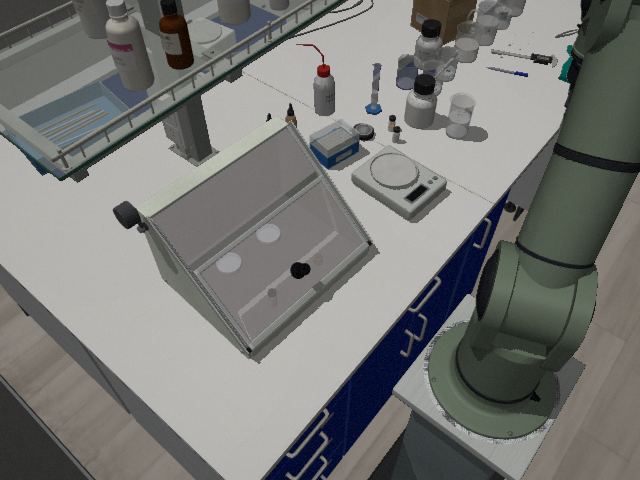

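View pics/top0.png

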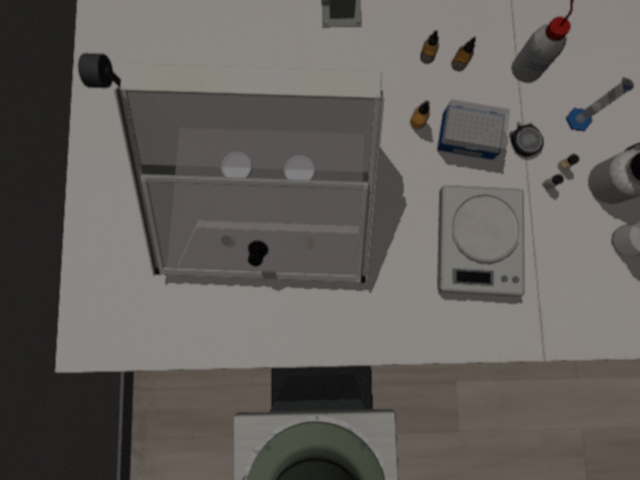

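The scene view shows the shut hood with its black knob at (300,270), two small objects behind the pane at (272,292) and (317,260), and the balance pan at (395,170). In the top view the knob is at (258,250), the objects are at (228,241) and (309,243), and the pan is at (486,228).

```bash
python3 - <<'E'
from h import *
d=load('top0'); s=load('scene0')
for n,u,v in [('silL',166,274),('silR',360,280),('cornL',159,272),('cornR',365,281),('topL',122,92),('topR',380,97),('knob',258,247),('objL',228,241),('objR',309,243),('pan',486,228),('panL',456,228),('panR',516,228),('panT',486,198),('panB',486,258),('table',400,330),('barL',150,180),('barR',365,187),('pane',200,240)]: print(n,w(d,u,v).round(4))
for n,u,v in [('knob',300,270),('objL',272,292),('objR',317,260),('pan',395,170),('cornR',370,243),('cornL',250,349),('silm',320,288)]: print('s',n,w(s,u,v).round(4))
a=cv2.imread('pics/top0.png')[200:300,140:400]; b=cv2.imread('pics/scene0.png')[220:330,220:400]
a=cv2.resize(a,None,fx=3,fy=3,interpolation=2); b=cv2.resize(b,(int(180*2.6),int(110*2.6)),interpolation=2)
c=np.zeros((590,780,3),np.uint8); c[:300]=a; c[300:300+b.shape[0],:b.shape[1]]=b; cv2.imwrite('pics/c0.png',np.clip(c*1.5,0,255).astype(np.uint8))
E
```

```text
silL [0.4314 0.2873 0.0398]
silR [ 0.4093 -0.0963  0.0423]
cornL [0.4355 0.3001 0.0433]
cornR [ 0.4071 -0.106   0.0424]
topL [0.7108 0.2886 0.2601]
topR [ 0.6865 -0.1235  0.2659]
knob [0.4737 0.0958 0.0962]
objL [0.4872 0.1532 0.0918]
objR [4.788e-01 2.000e-04 9.440e-02]
pan [ 0.5038 -0.3462  0.0548]
panL [ 0.5055 -0.2877  0.0542]
panR [ 0.502  -0.4044  0.0555]
panT [ 0.5637 -0.3507  0.0551]
panB [ 0.4448 -0.3413  0.0557]
table [ 0.3086 -0.1759  0.0011]
barL [0.5877 0.2728 0.1736]
barR [ 0.5641 -0.1021  0.1741]
pane [0.4904 0.206  0.0928]
s knob [0.4485 0.1114 0.1137]
s objL [0.4742 0.1801 0.0797]
s objR [0.4565 0.0421 0.0723]
s pan [ 0.4978 -0.3461  0.0506]
s cornR [ 0.4039 -0.1028  0.0377]
s cornL [0.4311 0.3017 0.0391]
s silm [0.4147 0.0817 0.0384]
```

View pics/c0.png

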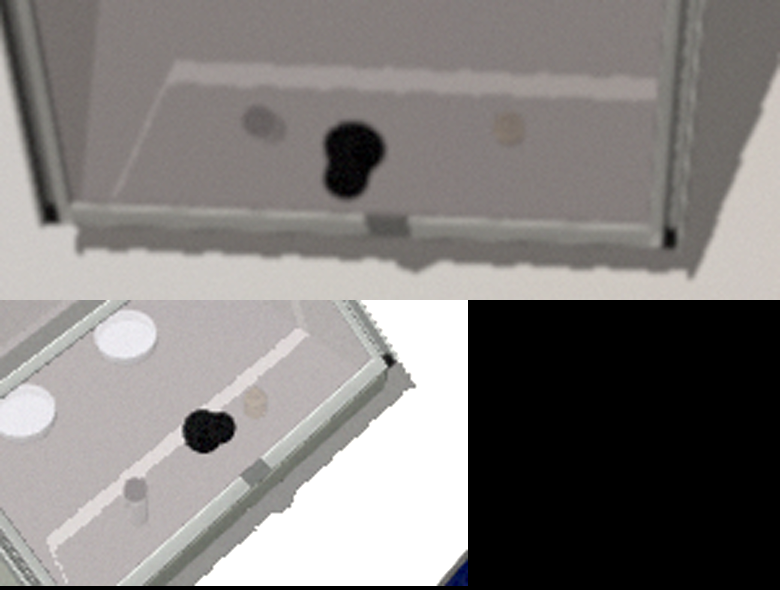

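The crop shows the vial with its dark cap at top (226,240) and scene (272,292.7). The brass weight is at top (309,243), and the knob's head is at top (255,261) and scene (305,269).

```bash
python3 - <<'E'
from h import *
d=load('top0'); s=load('scene0')
def plane(d,u,v,z):
    a=w(d,u,v,1.0); C=-np.array(d['R']).T@d['t']; r=a-C
    # subpixel
    F=240/np.tan(np.radians(d['vertical_fov']/2)); r=np.array(d['R']).T@np.array([(u-d['cx'])/F,(v-d['cy'])/F,1])
    return C+r*(z-C[2])/r[2]
for n,D,u,v in [('t',d,255,260.7),('t',d,258,249),('s',s,305.4,268.8),('s',s,299,270)]: print(n,w(D,u,v).round(4),plane(D,u,v,.114).round(4))
for n,D,u,v,z in [('vial t',d,226,240,.052),('vial s',s,271.9,292.7,.052),('wt t',d,309.5,242,.034),('wt s',s,318,257,.034),('cL',d,159,272,.04),('cR',d,365,281,.04),('pan t',d,486,228,.059),('pan s',s,395,170,.059)]: print(n,plane(D,u,v,z).round(4))
E
```

```text
t [0.4479 0.0988 0.114 ] [0.4466 0.0988 0.114 ]
t [0.4694 0.0952 0.1008] [0.4679 0.0932 0.114 ]
s [0.4448 0.0984 0.1108] [0.4411 0.1012 0.114 ]
s [0.4504 0.1126 0.1134] [0.4501 0.1129 0.114 ]
vial t [0.4945 0.1657 0.052 ]
vial s [0.4868 0.1696 0.052 ]
wt t [0.4882 0.0015 0.034 ]
wt s [0.4787 0.012  0.034 ]
cL [0.4358 0.3013 0.04  ]
cR [ 0.4072 -0.1062  0.04  ]
pan t [ 0.5032 -0.3447  0.059 ]
pan s [ 0.4935 -0.3385  0.059 ]
```

```bash
cat >> h.py <<'E'
YAW=-3.6
def goal(tilt,yaw=YAW): return Ro.from_euler('z',yaw,True)*Ro.from_euler('y',-tilt,True)*Ro.from_euler('x',180,True)
def plan(P,tilt,N=8,start=None,yaw=YAW):
    if start is None:
        s=telemetry.observe(); p0=s['position'];R0=Ro.from_euler('xyz',s['tool_rot'])
    else: p0,R0=start
    g=goal(tilt,yaw); rv=(R0.inv()*g).as_rotvec()/N; dR=Ro.from_rotvec(rv)
    A=sum((R0*Ro.from_rotvec(rv*k)).as_matrix() for k in range(N))
    p=np.linalg.solve(A,np.array(P)-p0)
    print(N,'rows:',(p*1000).round(1),'mm',np.degrees(rv).round(2),'deg; |p|',round(np.linalg.norm(p)*1000,1))
    return np.array(P),g
def st():
    s=telemetry.observe();print(round(s['clock'],2),s['position'].round(4),np.degrees(s['tool_rot']).round(1),'F',s['force'].round(1),'w',round(s['grip_width'],4),s['finger_force'],'q',s['qpos'].round(2))
E
python3 - <<'E'
from h import *
a=plan((.40,-.37,.28),10); a=plan((.43,-.07,.26),20,8,a); a=plan((.42,.10,.20),20,8,a)
E
```

```text
8 rows: [ 31.5 -24.6  -1.5] mm [-0.23  1.24  2.54] deg; |p| 40.0
8 rows: [  0.7 -37.7   2.8] mm [0.   1.25 0.  ] deg; |p| 37.8
8 rows: [ -5.  -21.1   6.2] mm [0. 0. 0.] deg; |p| 22.6
```

```bash
python3 -m crank '0.085 .0315 -.0246 -.0015 -.23 1.24 2.54;0.085 .0315 -.0246 -.0015 -.23 1.24 2.54;0.085 .0315 -.0246 -.0015 -.23 1.24 2.54;0.085 .0315 -.0246 -.0015 -.23 1.24 2.54;0.085 .0315 -.0246 -.0015 -.23 1.24 2.54;0.085 .0315 -.0246 -.0015 -.23 1.24 2.54;0.085 .0315 -.0246 -.0015 -.23 1.24 2.54;0.085 .0315 -.0246 -.0015 -.23 1.24 2.54' 40
python3 -m crank '.085 0 -.038 .003 0 1.25 0;.085 0 -.038 .003 0 1.25 0;.085 0 -.038 .003 0 1.25 0;.085 0 -.038 .003 0 1.25 0;.085 0 -.038 .003 0 1.25 0;.085 0 -.038 .003 0 1.25 0;.085 0 -.038 .003 0 1.25 0;.085 0 -.038 .003 0 1.25 0'
python3 - <<'E'
from h import *
st(); plan((.42,.10,.20),20)
E
```

```text
clock: 0.77
position: [0.4008, -0.3684, 0.2806]
tool_rot: [3.141, -0.176, -0.065]
force: [0.5, -1.4, 0.8]
grip_width: 0.0851
finger_force: 0.0
clock: 1.43
position: [0.4244, -0.0685, 0.2571]
tool_rot: [3.141, -0.349, -0.063]
force: [1.5, -0.0, 0.1]
grip_width: 0.0853
finger_force: 0.0
1.43 [ 0.4244 -0.0685  0.2571] [180.  -20.   -3.6] F [ 1.5 -0.   0.1] w 0.0853 0.0 q [ 0.29  0.06 -0.29  2.31  0.1   0.43 -1.71]
8 rows: [ -4.2 -21.    6.1] mm [ 0. -0.  0.] deg; |p| 22.2
```

```bash
python3 -m crank '.085 -.003 -.021 .005 0 0 0;.085 -.003 -.021 .005 0 0 0;.085 -.003 -.021 .005 0 0 0;.085 -.003 -.021 .005 0 0 0;.085 -.003 -.021 .005 0 0 0;.085 -.003 -.021 .005 0 0 0;.085 -.003 -.021 .005 0 0 0;.085 -.003 -.021 .005 0 0 0'
python3 - <<'E'
from h import *
st(); snap('wrist','w1')
E
```

```text
clock: 2.1
position: [0.4261, 0.0724, 0.2169]
tool_rot: [3.141, -0.344, -0.062]
force: [-0.6, -0.2, -1.3]
grip_width: 0.0849
finger_force: 0.0
2.1 [0.4261 0.0724 0.2169] [180.  -19.7  -3.6] F [-0.6 -0.2 -1.3] w 0.0849 0.0 q [-0.28  0.14 -0.15  2.35  0.51  0.38 -2.51]
```

View pics/w1.png

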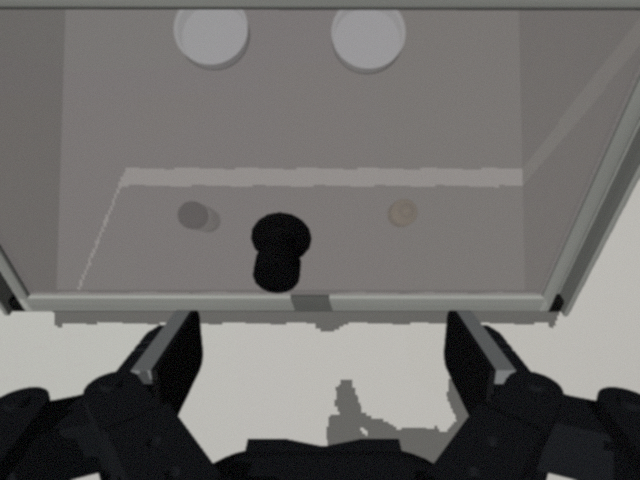

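The wrist view shows the knob's head at (277,272), the vial cap at (193,215) and the weight at (403,212). Joint 7 is at its limit, so I'll use the half-turned grasp.

```bash
python3 -m crank '.085 0 0 0 0 0 -7;.085 0 0 0 0 0 -7;.085 0 0 0 0 0 -7;.085 0 0 0 0 0 -7;.085 0 0 0 0 0 -7;.085 0 0 0 0 0 -7;.085 0 0 0 0 0 -7;.085 0 0 0 0 0 -7'
python3 -m crank '.085 0 0 0 0 0 -7;.085 0 0 0 0 0 -7;.085 0 0 0 0 0 -7;.085 0 0 0 0 0 -7;.085 0 0 0 0 0 -7;.085 0 0 0 0 0 -7;.085 0 0 0 0 0 -7;.085 0 0 0 0 0 -7'
python3 -m crank '.085 0 0 0 0 0 -7;.085 0 0 0 0 0 -7;.085 0 0 0 0 0 -7;.085 0 0 0 0 0 -7;.085 0 0 0 0 0 -7;.085 0 0 0 0 0 -7;.085 0 0 0 0 0 -7;.085 0 0 0 0 0 -7'
sed -i "s/Ro.from_euler('x',180,True)/Ro.from_euler('x',180,True)*Ro.from_euler('z',180,True)/" h.py
python3 - <<'E'
from h import *
st()
d=load('w1'); print('head',w(d,277,272), w(d,277,280))
for z,u,v in((.052,193,215),(.034,403,212)):
    C=w(d,u,v,1e-6); a=w(d,u,v,1.0); r=a-C; print(C+r*(z-C[2])/r[2])
plan((.428,.099,.176),20)
E
```

```text
clock: 2.82
position: [0.4262, 0.0712, 0.2174]
tool_rot: [2.851, -0.188, 0.948]
force: [0.7, -0.2, -0.4]
grip_width: 0.0853
finger_force: 0.0
clock: 3.48
position: [0.4262, 0.0711, 0.2174]
tool_rot: [2.821, 0.13, 1.876]
force: [0.3, 0.4, -0.4]
grip_width: 0.0853
finger_force: 0.0
clock: 4.15
position: [0.4262, 0.0711, 0.2174]
tool_rot: [3.07, 0.338, 2.862]
force: [-0.3, 0.5, -0.3]
grip_width: 0.0851
finger_force: 0.0
4.15 [0.4262 0.0711 0.2174] [175.9  19.4 164. ] F [-0.3  0.5 -0.3] w 0.0851 0.0 q [ 0.16  0.18 -0.63  2.33  0.68  0.44  0.27]
head [0.44719638 0.0973487  0.11554645] [0.44241411 0.09806323 0.1114248 ]
[0.49116059 0.16358123 0.052     ]
[0.48571452 0.00569218 0.034     ]
8 rows: [2.2 3.3 4.9] mm [-0.01 -0.03 -1.46] deg; |p| 6.2
```

```bash
python3 -m crank '.085 .002 .0033 .005 0 0 -1.46;.085 .002 .0033 .005 0 0 -1.46;.085 .002 .0033 .005 0 0 -1.46;.085 .002 .0033 .005 0 0 -1.46;.085 .002 .0033 .005 0 0 -1.46;.085 .002 .0033 .005 0 0 -1.46;.085 .002 .0033 .005 0 0 -1.46;.085 .002 .0033 .005 0 0 -1.46'
python3 - <<'E'
from h import *
st(); f=snap('wrist','w2')
plan((.453,.098,.106),20)
E
```

```text
clock: 4.82
position: [0.4297, 0.0992, 0.1752]
tool_rot: [3.141, 0.345, 3.073]
force: [-0.7, 0.5, -0.7]
grip_width: 0.085
finger_force: 0.0
4.82 [0.4297 0.0992 0.1752] [179.9  19.8 176.1] F [-0.7  0.5 -0.7] w 0.085 0.0 q [ 0.    0.29 -0.57  2.36  0.98  0.42  0.09]
8 rows: [ 0.1 -0.   9.1] mm [-0.   -0.03 -0.02] deg; |p| 9.1
```

View pics/w2.png

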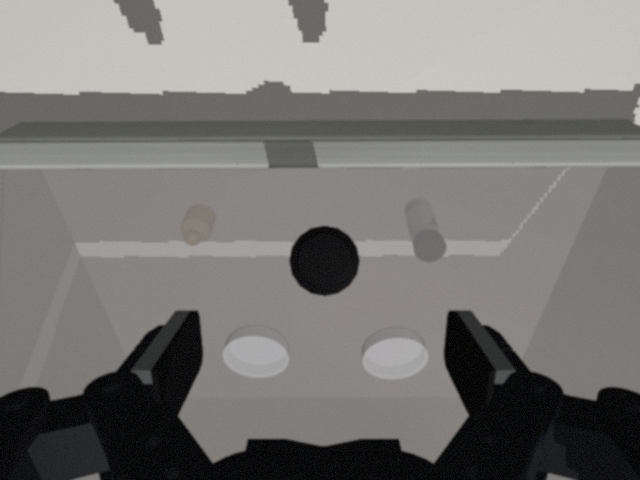

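The wrist view is now from the far side, with the knob head at (325,260), the vial cap at (429,245) and the weight at (198,222).

```bash
python3 - <<'E'
from h import *
d=load('w2'); print(d['hand_eye'].round(3),'head',w(d,325,260))
for z,u,v in((.052,429,246),(.034,197,234)):
    C=w(d,u,v,1e-6); a=w(d,u,v,1.0); r=a-C; print(C+r*(z-C[2])/r[2])
E
```

```text
[[ 0.001 -0.957 -0.292  0.075]
 [ 1.     0.001 -0.     0.   ]
 [ 0.001 -0.292  0.957 -0.123]
 [ 0.     0.     0.     1.   ]] head [0.44447448 0.09925886 0.11276053]
[0.48760972 0.16433477 0.052     ]
[0.48070947 0.00897883 0.034     ]
```

```bash
python3 -m crank '.085 0 0 .009 0 0 0;.085 0 0 .009 0 0 0;.085 0 0 .009 0 0 0;.085 0 0 .009 0 0 0;.085 0 0 .009 0 0 0;.085 0 0 .009 0 0 0;.085 0 0 .009 0 0 0;.085 0 0 .009 0 0 0'
python3 -m crank '.085 0 0 0 0 0 0;.02 0 0 0 0 0 0;.02 0 0 0 0 0 0;.02 0 0 0 0 0 0;.02 0 0 0 0 0 0;.02 0 0 0 0 0 0;.02 0 0 0 0 0 0;.02 0 0 0 0 0 0' 40
python3 - <<'E'
from h import *
st()
s=telemetry.observe(); L=.19
plan(s['position']+L*np.array([np.cos(np.radians(40))*np.cos(np.radians(3.6)),-np.cos(np.radians(40))*np.sin(np.radians(3.6)),np.sin(np.radians(40))]),20,8)
E
```

```text
clock: 5.53
position: [0.4542, 0.0976, 0.1075]
tool_rot: [3.14, 0.345, 3.071]
force: [-0.0, 0.2, 0.9]
grip_width: 0.0845
finger_force: 0.0
clock: 6.2
position: [0.454, 0.0983, 0.1081]
tool_rot: [3.14, 0.346, 3.073]
force: [-4.6, 0.7, 12.0]
grip_width: 0.0263
finger_force: 38.4
6.2 [0.454  0.0983 0.1081] [179.9  19.8 176.1] F [-4.6  0.7 12. ] w 0.0263 38.43478935341409 q [-0.1   0.47 -0.43  2.36  1.47  0.36 -0.36]
8 rows: [-22.3   0.1  -8.2] mm [-0.   -0.02 -0.04] deg; |p| 23.8
```

```bash
python3 -m crank '.02 -.005 0 -.002 0 0 0;.02 -.0116 0 -.0043 0 0 0;.02 -.0116 0 -.0043 0 0 0;.02 -.0116 0 -.0043 0 0 0;.02 -.0116 0 -.0043 0 0 0;.02 -.0116 0 -.0043 0 0 0;.02 -.0116 0 -.0043 0 0 0;.02 -.0116 0 -.0043 0 0 0'
python3 - <<'E'
from h import *
st()
s=telemetry.observe(); p0=np.array([.454,.0983,.1081]);
u=np.array([np.cos(np.radians(40))*np.cos(np.radians(3.6)),-np.cos(np.radians(40))*np.sin(np.radians(3.6)),np.sin(np.radians(40))])
print((s['position']-p0)@u); plan(p0+.199*u,20)
E
```

```text
clock: 6.87
position: [0.5239, 0.0937, 0.1671]
tool_rot: [3.139, 0.344, 3.074]
force: [1.8, 4.3, -10.5]
grip_width: 0.0263
finger_force: 40.9
6.87 [0.5239 0.0937 0.1671] [179.9  19.7 176.1] F [  1.8   4.3 -10.5] w 0.0263 40.87526504688867 q [ 0.07  0.43 -0.54  2.16  0.94  0.46  0.28]
0.09156915253674423
8 rows: [-12.6   0.1  -4.6] mm [ 0.   -0.04 -0.03] deg; |p| 13.4
```

```bash
python3 -m crank '.02 -.0125 0 -.0046 0 0 0;.02 -.0125 0 -.0046 0 0 0;.02 -.0125 0 -.0046 0 0 0;.02 -.0125 0 -.0046 0 0 0;.02 -.0125 0 -.0046 0 0 0;.02 -.0125 0 -.0046 0 0 0;.02 -.0125 0 -.0046 0 0 0;.02 -.006 0 -.0022 0 0 0'
python3 -m crank '.02 0 0 0 0 0 0;.02 0 0 0 0 0 0;.085 0 0 0 0 0 0;.085 0 0 0 0 0 0;.085 0 0 0 0 0 0;.085 0 0 0 0 0 0;.085 0 0 0 0 0 0;.085 0 0 0 0 0 0'
python3 - <<'E'
from h import *
st()
s=telemetry.observe(); p0=np.array([.454,.0983,.1081]);
u=np.array([np.cos(np.radians(40))*np.cos(np.radians(3.6)),-np.cos(np.radians(40))*np.sin(np.radians(3.6)),np.sin(np.radians(40))])
print((s['position']-p0)@u)
E
```

```text
clock: 7.53
position: [0.6009, 0.0889, 0.2318]
tool_rot: [3.138, 0.345, 3.073]
force: [-2.3, 6.2, -2.1]
grip_width: 0.0265
finger_force: 41.8
clock: 8.2
position: [0.6001, 0.0877, 0.2309]
tool_rot: [3.14, 0.345, 3.073]
force: [0.5, -0.5, -0.5]
grip_width: 0.0848
finger_force: 0.0
8.2 [0.6001 0.0877 0.2309] [179.9  19.8 176.1] F [ 0.5 -0.5 -0.5] w 0.0848 0.0 q [ 0.2   0.45 -0.66  1.93  0.72  0.65  0.6 ]
0.19118186540665708
```

```bash
python3 -m crank '.02 0 0 0 0 0 0;.02 0 0 0 0 0 0;.02 0 0 0 0 0 0;.02 0 0 0 0 0 0;.02 0 0 0 0 0 0;.02 -.0025 0 -.0009 0 0 0;.02 -.0035 0 -.0012 0 0 0;.02 -.0035 0 -.0012 0 0 0' 40
python3 -m crank '.02 0 0 0 0 0 0;.02 0 0 0 0 0 0;.02 0 0 0 0 0 0;.085 0 0 0 0 0 0;.085 0 0 0 0 0 0;.085 0 0 0 0 0 0;.085 0 0 0 0 0 0;.085 0 0 0 0 0 0'
python3 - <<'E'
from h import *
st()
s=telemetry.observe(); p0=np.array([.454,.0983,.1081]);
u=np.array([np.cos(np.radians(40))*np.cos(np.radians(3.6)),-np.cos(np.radians(40))*np.sin(np.radians(3.6)),np.sin(np.radians(40))])
print((s['position']-p0)@u)
E
```

```text
clock: 8.87
position: [0.6074, 0.0885, 0.2372]
tool_rot: [3.139, 0.344, 3.074]
force: [-9.5, 4.5, 5.5]
grip_width: 0.0266
finger_force: 39.9
clock: 9.53
position: [0.608, 0.0871, 0.2372]
tool_rot: [3.14, 0.345, 3.073]
force: [-0.5, -0.4, 0.2]
grip_width: 0.0841
finger_force: 0.0
9.53 [0.608  0.0871 0.2372] [179.9  19.8 176. ] F [-0.5 -0.4  0.2] w 0.0841 0.0 q [ 0.2   0.45 -0.66  1.9   0.7   0.67  0.62]
0.20126868741740472
```

```bash
python3 -m crank '.085 0 0 -.01 0 0 0;.085 0 0 -.01 0 0 0;.085 0 0 -.01 0 0 0;.085 0 0 -.01 0 0 0;.085 0 0 -.01 0 0 0;.085 0 0 -.01 0 0 0;.085 0 0 -.01 0 0 0;.085 0 0 -.01 0 0 0'
python3 - <<'E'
from h import *
st(); plan((.44,.166,.17),20)
E
```

```text
clock: 10.2
position: [0.5806, 0.089, 0.3136]
tool_rot: [3.14, 0.345, 3.073]
force: [0.2, 0.3, -0.4]
grip_width: 0.0851
finger_force: 0.0
10.2 [0.5806 0.089  0.3136] [179.9  19.8 176.1] F [ 0.2  0.3 -0.4] w 0.0851 0.0 q [ 0.29  0.32 -0.76  1.87  0.54  0.79  0.75]
8 rows: [23.2  8.4 10.7] mm [-0.01 -0.03 -0.04] deg; |p| 26.9
```

```bash
python3 -m crank '.085 .023 .0085 .0107 0 0 0;.085 .023 .0085 .0107 0 0 0;.085 .023 .0085 .0107 0 0 0;.085 .023 .0085 .0107 0 0 0;.085 .023 .0085 .0107 0 0 0;.085 .023 .0085 .0107 0 0 0;.085 .023 .0085 .0107 0 0 0;.085 .023 .0085 .0107 0 0 0'
python3 - <<'E'
from h import *
st(); f=snap('wrist','w3'); snap('scene','s3')
a=cv2.resize(cv2.imread('pics/w3.png'),(480,360)); b=cv2.imread('pics/s3.png')[100:460,100:420]
cv2.imwrite('pics/c3.png',np.hstack([a,b]))
E
```

```text
clock: 10.87
position: [0.4411, 0.1671, 0.1698]
tool_rot: [3.14, 0.346, 3.072]
force: [0.8, 0.3, -0.0]
grip_width: 0.0851
finger_force: 0.0
10.87 [0.4411 0.1671 0.1698] [179.9  19.8 176. ] F [ 0.8  0.3 -0. ] w 0.0851 0.0 q [-0.13  0.36 -0.6   2.28  1.01  0.51 -0.06]
```

View pics/c3.png

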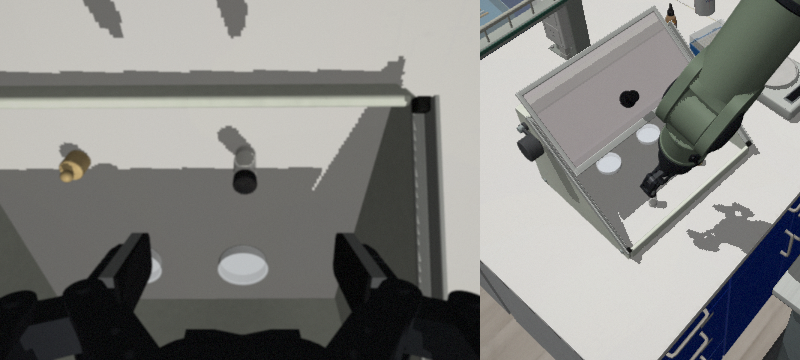

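The sash is up and holding. The vial's cap centre is at crop (244,186), which is (325,248) in the full picture, and its foot is near (325,202).

```bash
python3 - <<'E'
from h import *
d=load('w3')
def pl(u,v,z):
    C=w(d,u,v,1e-6); r=w(d,u,v,1.0)-C; return (C+r*(z-C[2])/r[2]).round(4)
print(pl(325,248,.052),pl(325,200,.0),w(d,325,248),w(d,325,240))
I=cv2.imread('pics/w3.png')[170:280,280:380]; cv2.imwrite('pics/c4.png',cv2.resize(I,None,fx=5,fy=5,interpolation=2))
E
```

```text
[0.4919 0.165  0.052 ] [0.4883 0.1655 0.    ] [0.49221147 0.16498198 0.05163732] [0.48555025 0.16541442 0.05204654]
```

View pics/c4.png

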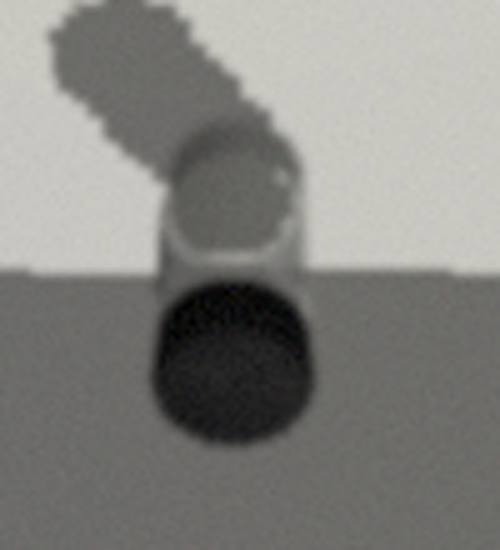

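The enlarged crop puts the cap's top face at (327,244), so the vial is at about (0.4885, 0.165).

```bash
python3 - <<'E'
from h import *
plan((.4885,.165,.034),20)
E
```

```text
8 rows: [-0.1  0.  17.9] mm [-0.   -0.05 -0.02] deg; |p| 17.9
```

```bash
python3 -m crank '.085 0 0 .018 0 0 0;.085 0 0 .018 0 0 0;.085 0 0 .018 0 0 0;.085 0 0 .018 0 0 0;.085 0 0 .018 0 0 0;.085 0 0 .018 0 0 0;.085 0 0 .018 0 0 0;.085 0 0 .017 0 0 0'
python3 -m crank '.085 0 0 0 0 0 0;.05 0 0 0 0 0 0;.03 0 0 0 0 0 0;.015 0 0 0 0 0 0;.015 0 0 0 0 0 0;.015 0 0 0 0 0 0;.015 0 0 0 0 0 0;.015 0 0 0 0 0 0' 25
python3 - <<'E'
from h import *
st()
E
```

```text
clock: 11.63
position: [0.4915, 0.1635, 0.0351]
tool_rot: [3.14, 0.347, 3.072]
force: [-0.0, -0.7, 0.3]
grip_width: 0.085
finger_force: 0.0
clock: 12.3
position: [0.4904, 0.1641, 0.036]
tool_rot: [3.14, 0.346, 3.073]
force: [-3.0, -0.4, 9.9]
grip_width: 0.0196
finger_force: 24.2
12.3 [0.4904 0.1641 0.036 ] [179.9  19.8 176.1] F [-3.  -0.4  9.9] w 0.0196 24.23154522612549 q [-0.21  0.69 -0.44  2.24  1.68  0.47 -0.64]
```

```bash
python3 -m crank '.015 0 0 -.006 0 0 0;.015 0 0 -.016 0 0 0;.015 0 0 -.02 0 0 0;.015 0 0 -.02 0 0 0;.015 0 0 -.02 0 0 0;.015 0 0 -.02 0 0 0;.015 0 0 -.02 0 0 0;.015 0 0 -.02 0 0 0'
python3 - <<'E'
from h import *
st(); a=plan((.43,.0,.25),20,8,None,-12); a=plan((.46,-.24,.23),20,8,a,-35);a=plan((.502,-.346,.16),20,8,a,-35)
E
```

```text
clock: 12.97
position: [0.4412, 0.167, 0.1701]
tool_rot: [3.14, 0.345, 3.074]
force: [0.6, -0.1, 0.1]
grip_width: 0.0194
finger_force: 24.5
12.97 [0.4412 0.167  0.1701] [179.9  19.8 176.1] F [ 0.6 -0.1  0.1] w 0.0194 24.452886285507702 q [-0.17  0.35 -0.56  2.28  0.99  0.5  -0.04]
8 rows: [ -4.6 -20.9  -9. ] mm [ 0.36 -0.03  0.95] deg; |p| 23.2
8 rows: [-13.1 -26.6   7.4] mm [0.98 0.   2.7 ] deg; |p| 30.5
8 rows: [-8.2 -7.8 12.3] mm [0. 0. 0.] deg; |p| 16.7
```

```bash
python3 -m crank '.015 -.0046 -.021 -.009 .36 0 .95;.015 -.0046 -.021 -.009 .36 0 .95;.015 -.0046 -.021 -.009 .36 0 .95;.015 -.0046 -.021 -.009 .36 0 .95;.015 -.0046 -.021 -.009 .36 0 .95;.015 -.0046 -.021 -.009 .36 0 .95;.015 -.0046 -.021 -.009 .36 0 .95;.015 -.0046 -.021 -.009 .36 0 .95'
python3 -m crank '.015 -.013 -.0266 .0074 .98 0 2.7;.015 -.013 -.0266 .0074 .98 0 2.7;.015 -.013 -.0266 .0074 .98 0 2.7;.015 -.013 -.0266 .0074 .98 0 2.7;.015 -.013 -.0266 .0074 .98 0 2.7;.015 -.013 -.0266 .0074 .98 0 2.7;.015 -.013 -.0266 .0074 .98 0 2.7;.015 -.013 -.0266 .0074 .98 0 2.7'
python3 - <<'E'
from h import *
st(); plan((.502,-.346,.15),20,8,None,-35)
E
```

```text
clock: 13.63
position: [0.4299, -0.0017, 0.2499]
tool_rot: [-3.141, 0.346, 2.931]
force: [0.0, -0.2, -0.7]
grip_width: 0.0197
finger_force: 24.5
clock: 14.3
position: [0.4593, -0.2421, 0.2292]
tool_rot: [-3.139, 0.346, 2.529]
force: [0.0, 0.3, 1.2]
grip_width: 0.0201
finger_force: 24.5
14.3 [ 0.4593 -0.2421  0.2292] [-179.9   19.8  144.9] F [0.  0.3 1.2] w 0.0201 24.4763453925043 q [ 0.62  0.27 -0.37  2.15  0.48  0.46  0.83]
8 rows: [-7.8 -7.5 13.4] mm [-0.02 -0.02 -0.01] deg; |p| 17.2
```

Move over the pan, then check from the scene and wrist cameras.

```bash
python3 -m crank '.015 -.0078 -.0075 .0134 0 0 0;.015 -.0078 -.0075 .0134 0 0 0;.015 -.0078 -.0075 .0134 0 0 0;.015 -.0078 -.0075 .0134 0 0 0;.015 -.0078 -.0075 .0134 0 0 0;.015 -.0078 -.0075 .0134 0 0 0;.015 -.0078 -.0075 .0134 0 0 0;.015 -.0078 -.0075 .0134 0 0 0'
python3 - <<'E'
from h import *
st(); f=snap('wrist','w5'); snap('scene','s5')
a=cv2.resize(cv2.imread('pics/w5.png'),(480,360)); b=cv2.resize(cv2.imread('pics/s5.png')[120:240,330:437],(321,360),interpolation=2)[:,:320]
cv2.imwrite('pics/c5.png',np.hstack([a,b]))
plan((.502,-.346,.098),20,8,None,-35)
E
```

```text
clock: 14.97
position: [0.5029, -0.345, 0.1492]
tool_rot: [-3.139, 0.346, 2.531]
force: [0.3, -0.2, -0.1]
grip_width: 0.0199
finger_force: 24.5
14.97 [ 0.5029 -0.345   0.1492] [-179.9   19.8  145. ] F [ 0.3 -0.2 -0.1] w 0.0199 24.498656008508988 q [ 0.7   0.52 -0.28  2.    0.59  0.34  0.9 ]
8 rows: [ 2.2 -0.   5.9] mm [-0.02 -0.03 -0.01] deg; |p| 6.3
```

View pics/c5.png

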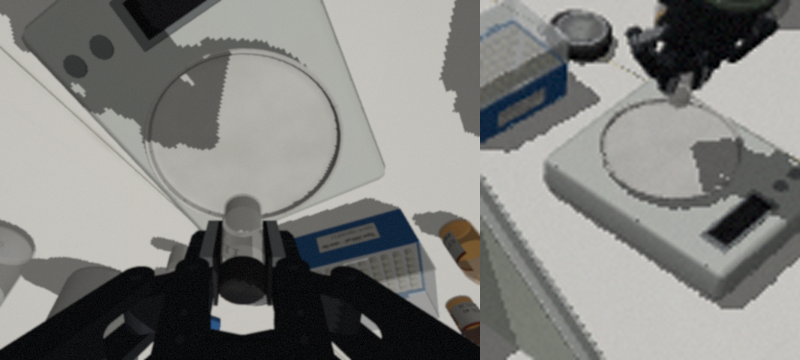

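The vial is held over the pan, with its foot at (240,213) in the left crop and the cap at (243,280). The pan's ellipse is centred at about (244,134).

```bash
python3 - <<'E'
from h import *
d=load('w5')
def pl(u,v,z):
    u*=4/3;v*=4/3
    C=w(d,u,v,1e-6); r=w(d,u,v,1.0)-C; return (C+r*(z-C[2])/r[2]).round(4)
print('pan',pl(148,134,.059),pl(340,134,.059),pl(244,53,.059),pl(244,216,.059),w(d,320,160))
print('foot',pl(241,214,.113),'cap',pl(243,282,.165))
E
```

```text
pan [ 0.4559 -0.3882  0.059 ] [ 0.5274 -0.2856  0.059 ] [ 0.4501 -0.3079  0.059 ] [ 0.5522 -0.3788  0.059 ] [ 0.4842915  -0.33460076  0.05439177]
foot [ 0.5076 -0.35    0.113 ] cap [ 0.4986 -0.3421  0.165 ]
```

```bash
python3 - <<'E'
from h import *
a=cv2.resize(cv2.imread('pics/w5.png')[250:410,260:380],(450,600),interpolation=2); b=cv2.resize(cv2.imread('pics/s5.png')[125:170,370:396],(347,600),interpolation=2)
cv2.imwrite('pics/c6.png',np.clip(np.hstack([a,b])*1.3,0,255).astype(np.uint8))
E
```

```text
(no output)
```

View pics/c6.png

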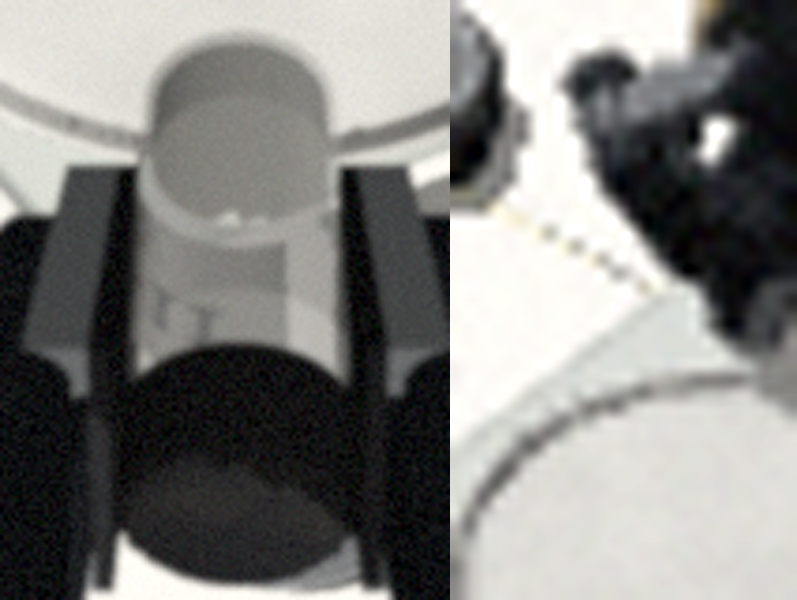

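```bash
python3 - <<'E'
from h import *
d=load('w5'); R=Ro.from_euler('xyz',d['rot']); H=np.linalg.inv(d['hand_eye']); F=240/np.tan(np.radians(d['vertical_fov']/2))
def pj(X):
    c=H@np.r_[R.inv().apply(X-d['pos']),1]; return np.array([d['cx']+F*c[0]/c[2],d['cy']+F*c[1]/c[2]])
rad=np.array([np.cos(np.radians(-35)),np.sin(np.radians(-35)),0]); ax=np.cross(rad,[0,0,1])
for t in(-20,-10,0,10,20):
    T=Ro.from_rotvec(np.radians(t)*ax); out=[]
    for z in(-.036,.016):
        ps=np.array([pj(d['pos']+T.apply([.0105*np.cos(a),.0105*np.sin(a),z])) for a in np.linspace(0,6.28,60)])
        q=(ps-[260,250])*3.75; out.append((q.min(0).round(0),q.max(0).round(0)))
    print(t,'foot',out[0],'cap',out[1])
E
```

```text
-20 foot (array([138., -45.]), array([344.,  62.])) cap (array([115., 511.]), array([366., 570.]))
-10 foot (array([141., -21.]), array([341., 108.])) cap (array([113., 475.]), array([368., 581.]))
0 foot (array([144.,  12.]), array([338., 158.])) cap (array([112., 434.]), array([370., 586.]))
10 foot (array([145.,  51.]), array([336., 212.])) cap (array([110., 391.]), array([372., 584.]))
20 foot (array([147.,  96.]), array([335., 268.])) cap (array([109., 346.]), array([373., 574.]))
```

The vial hangs within a few degrees of upright. I'll lower it to just above the pan.

```bash
python3 -m crank '.015 .0022 0 .006 0 0 0;.015 .0022 0 .006 0 0 0;.015 .0022 0 .006 0 0 0;.015 .0022 0 .006 0 0 0;.015 .0022 0 .006 0 0 0;.015 .0022 0 .006 0 0 0;.015 .0022 0 .0055 0 0 0;.015 .001 0 .003 0 0 0'
python3 -m crank '.015 0 0 0 0 0 0;.015 0 0 0 0 0 0;.015 0 0 0 0 0 0;.015 0 0 0 0 0 0;.015 0 0 0 0 0 0;.015 0 0 0 0 0 0;.015 0 0 0 0 0 0;.015 0 0 0 0 0 0'
```

```text
clock: 15.73
position: [0.5022, -0.3443, 0.101]
tool_rot: [-3.139, 0.345, 2.532]
force: [0.9, 0.3, -0.0]
grip_width: 0.0199
finger_force: 24.5
clock: 16.4
position: [0.5024, -0.3447, 0.102]
tool_rot: [-3.139, 0.346, 2.531]
force: [-0.7, 0.8, 0.4]
grip_width: 0.0198
finger_force: 24.5
```

Now creep down straight, checking for force.

```bash
python3 -m crank '.015 .0003 0 .0009 0 0 0;.015 .0003 0 .0009 0 0 0;.015 .0003 0 .0009 0 0 0;.015 .0003 0 .0009 0 0 0;.015 .0003 0 .0009 0 0 0;.015 0 0 0 0 0 0;.015 0 0 0 0 0 0;.015 0 0 0 0 0 0'
```

```text
clock: 17.07
position: [0.5025, -0.3447, 0.0972]
tool_rot: [-3.139, 0.346, 2.531]
force: [0.3, -0.3, 0.1]
grip_width: 0.0198
finger_force: 24.5
```

```bash
python3 -m crank '.015 .0003 0 .0009 0 0 0;.015 .0003 0 .0009 0 0 0;.015 0 0 0 0 0 0;.015 0 0 0 0 0 0;.015 0 0 0 0 0 0;.015 0 0 0 0 0 0;.015 0 0 0 0 0 0;.015 0 0 0 0 0 0'
```

```text
clock: 17.73
position: [0.5026, -0.3447, 0.0954]
tool_rot: [-3.139, 0.346, 2.531]
force: [-0.4, -0.4, 1.3]
grip_width: 0.0198
finger_force: 24.7
```

```bash
python3 -m crank '.015 .0003 0 .0009 0 0 0;.015 0 0 0 0 0 0;.015 0 0 0 0 0 0;.015 0 0 0 0 0 0;.015 0 0 0 0 0 0;.015 0 0 0 0 0 0;.015 0 0 0 0 0 0;.015 0 0 0 0 0 0'
```

```text
clock: 18.4
position: [0.503, -0.345, 0.0952]
tool_rot: [-3.139, 0.347, 2.531]
force: [-3.5, 1.8, 13.6]
grip_width: 0.0198
finger_force: 25.8
```

```bash
python3 -m crank '.015 0 0 -.0005 0 0 0;.015 0 0 0 0 0 0;.023 0 0 0 0 0 0;.027 0 0 0 0 0 0;.04 0 0 0 0 0 0;.06 0 0 0 0 0 0;.07 0 0 0 0 0 0;.07 0 0 0 0 0 0' 20
python3 -m crank '.07 0 0 -.005 0 0 0;.07 0 0 -.01 0 0 0;.07 0 0 -.015 0 0 0;.07 0 0 -.015 0 0 0;.07 0 0 -.02 0 0 0;.07 0 0 -.02 0 0 0;.07 0 0 -.02 0 0 0;.07 0 0 -.02 0 0 0'
python3 - <<'E'
from h import *
st(); f=snap('wrist','w7'); snap('scene','s7'); snap('top','t7')
a=cv2.resize(cv2.imread('pics/w7.png')[60:460],(480,300)); b=cv2.imread('pics/s7.png')[100:400,90:410]; c=cv2.imread('pics/t7.png')[50:300]; c=cv2.resize(c,(640,250));c=cv2.copyMakeBorder(c,0,0,0,160,0)
cv2.imwrite('pics/c7.png',np.vstack([np.hstack([a,b]),c]))
E
```

```text
clock: 19.07
position: [0.5023, -0.3446, 0.0948]
tool_rot: [-3.139, 0.345, 2.531]
force: [-0.5, 0.4, 0.1]
grip_width: 0.0701
finger_force: 0.0
clock: 19.73
position: [0.4672, -0.3196, 0.2141]
tool_rot: [-3.139, 0.346, 2.532]
force: [-0.3, -0.2, 0.3]
grip_width: 0.0698
finger_force: 0.0
19.73 [ 0.4672 -0.3196  0.2141] [-179.8   19.8  145.1] F [-0.3 -0.2  0.3] w 0.0698 0.0 q [ 0.8   0.37 -0.42  2.06  0.49  0.45  0.98]
```

View pics/c7.png

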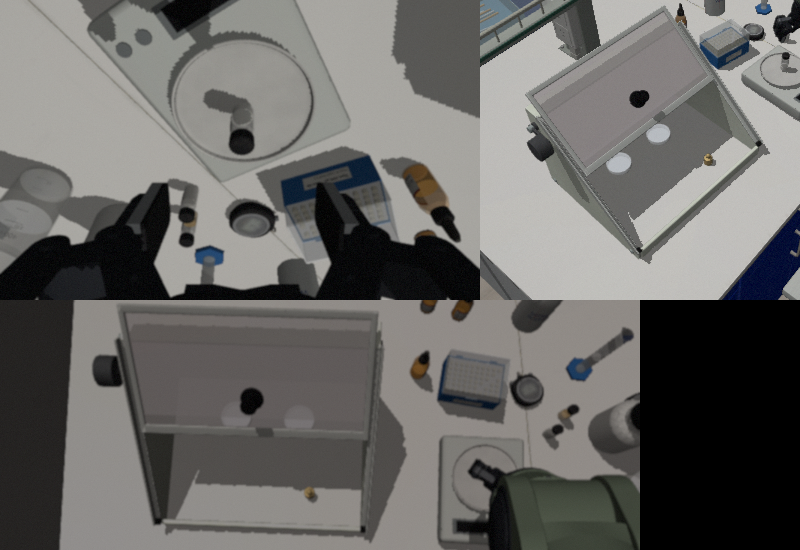

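The vial stands upright near the middle of the pan (crop (241,125)). The sash is still up with its knob at (639,98), and the brass weight is standing in the hood.

```bash
python3 -c "
from workcell import bot
print(bot.job_done())"
```

```text
the job is handed in; nothing more can be done
None
```

The job is handed in at about 20 s: the sash is up by itself at roughly 0.20 of 0.21 m, the vial stands upright near the middle of the pan, and the brass weight still stands in the hood.

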